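# Refit the grill's drip tray and shut its lid

### The arm

A 6-joint arm with a two-finger parallel gripper is mounted at the origin on a cart in front of the work surface, level with it; the furniture and walls round the work are solid. World frame = base frame: x ahead of the robot, y to its left, z up, the work surface at z = 0. Lengths are in mm, angles in degrees, forces in N, time in s.
With the tool pointing down it reaches from about 300 to 850 mm from the base axis. Payload 4.2 kg.
Tool frame: the origin (TCP) lies midway between the tips of the shut fingers; the grasp point (between the pads) lies 19 mm behind it (pinch_z is the distance from the TCP to the grasp point, in mm); z points along the fingers, y is the line along which they close (so a half turn about z gives the same grasp; the last joint's range is limited). The gripper opens to 91 mm and grips with 3 to 60 N. Pads are 32 mm wide; open, the fingers measure 118 mm over their backs; the gripper's body (76 mm by 178 mm) begins 60 mm behind the grasp point.
Start: joints at [64.114, 18.312, 89.639, -0, 72.044, -1.146], TCP at [240.645, 522.238, 213.976] pointing down, gripper open.
Joint ranges: [-177.97, 177.97], [-48.28, 115.42], [12.27, 149.76], [-77.06, 257.06], [2.81, 150.46], [-146.56, 146.56]. Speed limits (degrees/s): [147.25, 147.25, 180, 180, 180, 180].

### API

Orientations are given as [roll, pitch, yaw] about the fixed x, y, z axes, in that order (R = Rz(yaw) Ry(pitch) Rx(roll)).
In Python, from workcell import * gives the robot as it stands.
- The arm moves only by the tool step_arm, never from a script. Its argument "steps" is a list of rows, each a list of 7 numbers: the turn, a rotation vector about the tool's x, y, z in degrees, then the shift along the tool's x, y, z in mm, then the opening, from 0 (shut) to 1 (fully open). In form: [[rx, ry, rz, x, y, z, hand], ...]. A call has exactly 8 rows; each row shifts and turns the commanded pose from where the row before left it, along the tool's axes as they then stand; what a row does not reach is not made up. A row lasts 1/8 s, in which the tool goes at most 62.5 mm and 10.7 degrees, less where a joint would pass 70% of its speed; a pose out of reach is approached as far as the arm can. A call is refused whole if a number of a shift passes 62.5 or a number of a turn 10.7, either way. A call with a gripper value outside its range is refused whole. The fingers move at their own pace and stop on an object; "force" is the grip in N (left out, the last holds). Time passes only in rows, so rows that do not move let the fingers close, or fill a call up. It gives the time, the measured TCP pose, the force, the opening and the grip force at its end, in the units of the state.
- state(): the state, without advancing time (a new reading comes with each control period).
- grab_frame(name): name is "scene" or "side" or "wrist"; returns a dict with "image" (384x512x3 uint8, blue, green, red), "fovy" (degrees; the focal length in pixels is half the picture's height over the tangent of half this angle, whatever the lens; pixels are square), "cx", "cy" (the principal point, pixels), "origin" and "rotation" of the camera in the world; the wrist camera has in their place "tool_from_camera" (4x4, takes a point from camera to tool coordinates, whose origin is the TCP and whose axes are the flange's). Camera axes: x right, y down, z forward; pixel columns grow to the right and rows downward; lengths in mm; the calibration is good to about 2 mm. The wrist camera is an equidistant fisheye: a pixel r from the principal point sees the ray r / f radians off the axis. A picture is of the moment at which its call begins: read the wrist's pose just before it. There is no depth.
- job_done(): hands the job in; it is judged then, once.
The state is a dict: "time_s": time; "qpos": joint angles; "qvel": joint speeds; "effort": joint torques, N m; "ee_pos": TCP position; "ee_rot": TCP orientation; "force": force on the tool from outside, world axes, zero at the start; "torque": the same for the moment, N m; "gripper_width": finger opening in mm; "gripper_force": force on a finger pad.
Only numpy, scipy, OpenCV 4.12 (cv2) and the standard library are available. Lean on these libraries where they do the work, as an engineer would, in place of code of your own. Each camera call takes 0.05 s, during which the arm holds its last target. There are 200 camera calls.

### The job

The contact grill on the counter has been cleaned and must be put back together. First slide the loose steel drip tray, handle towards the front, into the low slot under the grill until its front plate sits flush against the grill's face; then press the grill's lid down past its catch until it is fully shut. Leave the timer, the spice jar and the dip dish where they stand.

Things in the scene. Friction and masses are not known exactly. Their poses are not given: they have to be found in the camera images.
- grill: Steel contact grill, fixed to the counter, 160 deep (x) x 190 wide (y), deck 70 mm high; black hinge ears and catch cheeks at its sides reach 98 mm. Origin: centre of its footprint, at counter height; x points from its front (slot side, face at x = -80 mm) to its rear, z up. The lid's hinge axis runs along y at x = +70 mm, z = 82 mm.
- bay_mouth (a point): Middle of the tray slot's mouth on the grill's front face, at counter height; axes as the grill's. The slot is 132 mm wide at the mouth, 38 mm high, 118 mm deep and open below, so the tray runs on the counter; hidden side rails narrow it evenly to 124 mm over the first 35 mm. A stack of paper napkins, 10 mm high, lies fixed on the counter in front of the grill, to the left.
- grill_lid (a joint): Lid angle, rad: 0 shut, grows as the front edge rises, limit 1.3. A stiff hinge keeps the lid where it is left (1 to 4 N down on the pressing spot moves it). Spring catches resist from about 0.10 to 0.04 rad (let go there, it springs up); below that they pull it shut. Passing them takes about 10 to 12 N down at the pressing spot.
- lid_press (a point): Pressing spot, mid-width on the lid's outer (upper) face, 135 mm from the hinge axis along the lid and 24 mm outwards from it (106 mm above the counter when shut); z axis square to the lid, outwards. The lid is a steel slab 152 mm long, 172 wide, with a black lip 90 mm wide at its front edge, ending 168 mm from the hinge.
- tray: Loose steel drip tray, 0.13 to 0.25 kg: open pan 90 long (x), 117 wide (y), 24 mm high, nose corners bevelled 10 mm; at -x a front plate 150 wide, 8 thick, top at 41 mm, rear face at x = -45 mm. Origin: under the pan's centre; x points to the nose (enters the slot first), z up. Fully home: origin at x = -35 mm, y = 0 in the grill's frame, x axes alike.
- tray_handle (a point): Middle of the tray's black stub handle, 100 mm behind the tray's origin (tray x = -100 mm) and 30 mm above its underside; axes as the tray's. The handle runs along x from the front plate (x = -53) to x = -125 mm, 16 mm wide, 18 mm high; grip across its width from above. A bowl of sauce (155 mm wide, 44 high) stands fixed to its right.
- timer: Bystander: kitchen timer, white wedge 78 x 68 x 84 mm. Origin: centre of its underside.
- jar: Bystander: spice jar with a dark cap, 44 mm across, 105 mm high. Origin: centre of its underside.
- dish: Bystander: small black dip dish, 70 mm across, 19 mm high. Origin: centre of its underside.

How it is judged (in metres and radians):
On the way, in this order (a step that is already met when the one before it is completed fails the run):
1. the drip tray is home in the slot, flush with the grill's face (x of tray in the frame of grill above -0.04 m and y of tray in the frame of grill between -0.008 and 0.008 m and z of tray in the frame of grill below 0.006 m and angle between the x axis of tray and the x axis of grill, either way round below 0.06 rad and angle between tray's own z axis and vertical below 0.06 rad), for 0.2 s.
2. the lid is pressed shut past its catch (value of joint grill_lid below 0.02 rad), for 0.2 s.
At the end, for the whole second after the job is handed in: The tray lies level in the slot with its front plate within 5 mm of the grill's face (within 8 mm sideways, 0.06 rad), at rest, and the lid is shut past its catch (under 0.02 rad) (all of step 1 and value of joint grill_lid below 0.02 rad and linear speed of tray below 0.02 m/s); the robot touches nothing.
It fails at once if the timer is moved by more than 30 mm (distance of timer from where it was at the start of the episode above 0.03 m).
It fails at once if the jar is moved by more than 30 mm (distance of jar from where it was at the start of the episode above 0.03 m).
It fails at once if the dish is moved by more than 30 mm (distance of dish from where it was at the start of the episode above 0.03 m).
It also fails if it takes over 64 s, if anything falls off the work surface, if the arm or the gripper's body presses on something with over 40 N, if the wrist force passes 120 N, or if a joint passes its speed limit or range.

## Working session

There is one attempt and no reset: what is moved stays moved. The work goes in short steps, Python scripts to look and compute and a tool call to move; the robot and the scene stay as the last step left them, time stands still between calls to the robot, and variables do not carry over. Pictures are saved under pics/ and viewed, at most 10 in all, crops included, and the job is handed in when it is done.

Besides the shell and the picture viewer there is one more tool, called after "Emit:" as name(argument=value, ...), one argument or row to a line, values as JSON. step_arm: Moves the arm, as the interface text tells. Its arguments: {"type":"object","properties":{"steps":{"type":"array","items":{"type":"array","items":{"type":"number"}}},"force":{"type":"number"}},"required":["steps"]}

```bash
mkdir -p pics
cat > h.py <<'E'
from workcell import *
import numpy as np, cv2
def ray(f,u,v):
    F=f["image"].shape[0]/2/np.tan(np.radians(f["fovy"])/2)
    d=np.array([(u-f["cx"])/F,(v-f["cy"])/F,1.]); return np.array(f["origin"]),np.array(f["rotation"])@d
def onz(f,u,v,z):
    o,d=ray(f,u,v); return o+d*(z-o[2])/d[2]
E
python3 - <<'E'
from h import *
import pickle
a=grab_frame("scene");b=grab_frame("side")
pickle.dump((a,b),open("f0.pkl","wb"))
for n,f in(("a",a),("b",b)):
    cv2.imwrite(f"pics/{n}.png",cv2.resize(f["image"],(800,600),interpolation=cv2.INTER_CUBIC)); print(f["origin"],f["fovy"],f["cx"],f["cy"],f["rotation"])
s=state();print(s)
E
```

```text
[  -6.24064669 -790.38880905 1308.81222419] 49.931623372149126 256.5094778815146 195.0874642985399 [-141.61878674    0.4158486   -39.75155862]
[-933.16238967 -639.71146394 1059.60436406] 44.53697172573906 254.55375301771628 192.63622827231026 [-120.49043097   -1.14940075  -68.32611238]
{'time_s': 0.1, 'qpos': array([ 6.41156051e+01,  1.83480540e+01,  8.96985117e+01, -9.47209801e-04,
        7.20434017e+01, -1.14664641e+00]), 'qvel': array([-0.05438278, -0.0488681 , -0.0493126 ,  0.02175235, -0.02318324,
        0.0147066 ]), 'effort': array([ 9.30834467e-04, -4.13331699e+01, -2.32510400e+01,  7.28637935e-02,
        4.21699800e-02, -5.78916388e-05]), 'ee_pos': array([240.43581812, 521.83185352, 213.20971569]), 'ee_rot': array([-1.79910033e+02, -8.99941730e-04,  1.55262544e+02]), 'force': array([-0.67122854,  0.20685696, -0.07466094]), 'torque': array([-0.02717245, -0.01247361, -0.01334799]), 'gripper_force': 0.0, 'gripper_width': 90.93922991484077}
```

View pics/a.png

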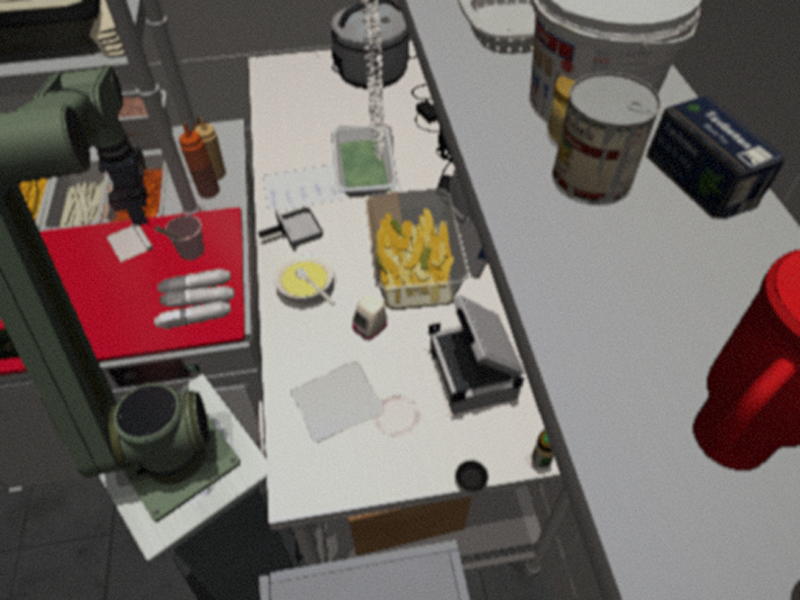

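View pics/b.png

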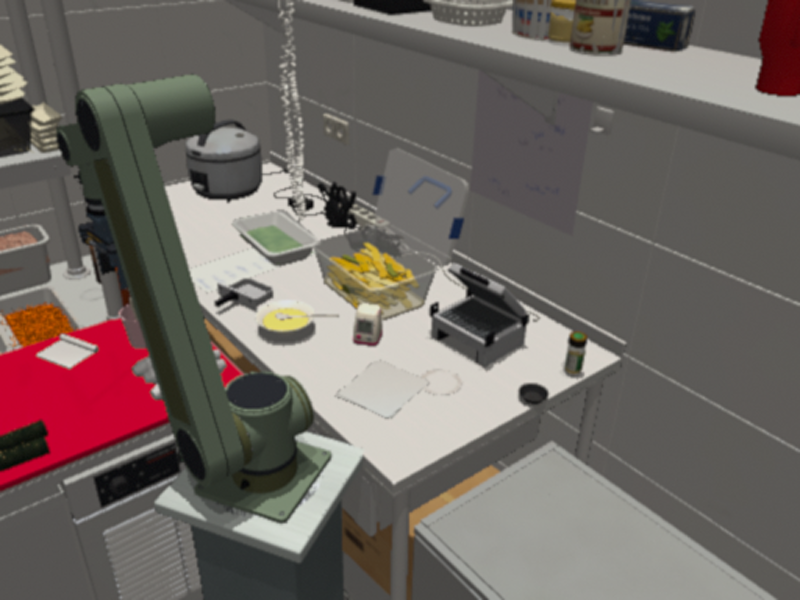

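The scene view shows the tray at about (300,228) with its handle at (265,237), the bowl at (305,280), the timer at (368,318) and the grill at (475,350). The napkins are at (338,400), the dish at (472,475) and the jar at (543,450). I'll start with rough positions.

```bash
cat >> h.py <<'E'
from scipy.spatial.transform import Rotation as R
def Rm(r): 
    r=np.array(r); return r if r.shape==(3,3) else R.from_euler('xyz',r,degrees=True).as_matrix()
def ray(f,u,v):
    F=f["image"].shape[0]/2/np.tan(np.radians(f["fovy"])/2)
    d=np.array([(u-f["cx"])/F,(v-f["cy"])/F,1.]); return np.array(f["origin"]),Rm(f["rotation"])@d
E
python3 - <<'E'
from h import *
import pickle
a,b=pickle.load(open("f0.pkl","rb"))
k=.64
for n,u,v,z in [("handle end",262,238,30),("plate L",277,218,41),("plate R",293,245,41),("nose far",308,210,24),("nose near",322,233,24),("bowl",305,280,40),("timer",368,330,0),
 ("grill FL top",432,335,98),("grill FR base",456,410,0),("grill RR base",521,395,0),("ear FR", 450,395,70),("dish",472,475,10),("jar",541,465,0),("nap1",292,395,10),("nap2",318,440,10),("nap3",383,408,10),("nap4",353,363,10)]:
    print("A",n,onz(a,u*k,v*k,z).round())
for n,u,v,z in [("handle end",218,306,30),("plate L",222,284,41),("plate R",247,300,41),("grill FR base",480,362,0),("grill FL base",435,335,0),("grill RR base",524,345,0),("timer",367,342,0),("dish",533,398,0),("nap",385,388,10)]:
    print("B",n,onz(b,u*k,v*k,z).round())
for n,f,bx in (("c",a,(160,110,350,320)),("d",b,(120,165,390,280))):
    x0,y0,x1,y1=bx;im=f["image"][y0:y1,x0:x1];s=min(800/im.shape[1],600/im.shape[0]);print(n,s)
    cv2.imwrite(f"pics/{n}.png",cv2.resize(im,None,fx=s,fy=s,interpolation=cv2.INTER_CUBIC))
E
```

```text
A handle end [491. 423.  30.]
A plate L [562. 452.  41.]
A plate R [537. 335.  41.]
A nose far [656. 438.  24.]
A nose near [633. 336.  24.]
A bowl [492. 211.  40.]
A timer [535.   4.   0.]
A grill FL top [ 599. -162.   98.]
A grill FR base [ 549. -305.    0.]
A grill RR base [ 692. -374.    0.]
A ear FR [ 535. -295.   70.]
A dish [ 465. -445.   10.]
A jar [ 599. -522.    0.]
A nap1 [281. -36.  10.]
A nap2 [ 261. -168.   10.]
A nap3 [ 421. -198.   10.]
A nap4 [443. -57.  10.]
B handle end [479. 424.  30.]
B plate L [571. 471.  41.]
B plate R [523. 359.  41.]
B grill FR base [ 550. -295.    0.]
B grill FL base [ 622. -151.    0.]
B grill RR base [ 669. -379.    0.]
B timer [520.   1.   0.]
B dish [ 458. -450.    0.]
B nap [ 345. -122.   10.]
c 2.857142857142857
d 2.962962962962963
```

View pics/c.png

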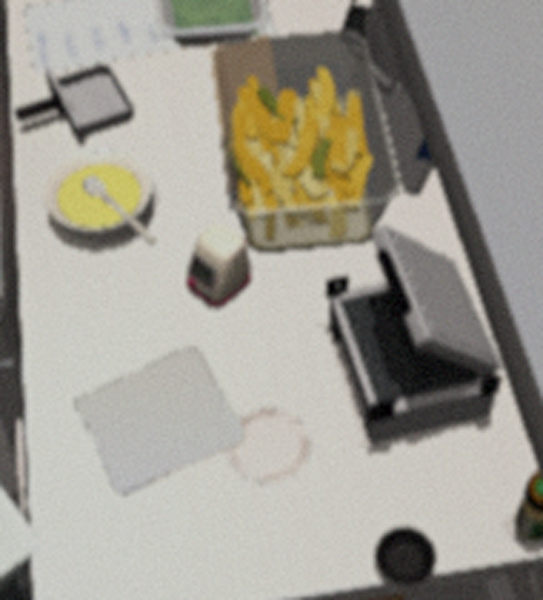

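The rough estimates are self-consistent: the grill centre is at about (663,-250) with yaw about -26°, and the tray is near (590,392) with yaw about -10°. Next I'll move over the tray and measure with the wrist camera.

Emit:
step_arm(
  steps=[
    [0,0,0,-40,0,0,1],
    [0,0,-3,-50,1,-10,1],
    [0,0,-3,-50,1,-10,1],
    [0,0,-3,-50,1,-10,1],
    [0,0,-3,-50,1,-5,1],
    [0,0,-1,-40,0,0,1],
    [0,0,0,0,0,0,1],
    [0,0,0,0,0,0,1],
  ],
)

```text
time_s: 1.1
ee_pos: [503.9, 431.3, 248.3]
ee_rot: [-179.9, -0.1, 168.2]
force: [-0.9, 0.2, -0.3]
gripper_width: 91.3
gripper_force: 0.0
```

```bash
cat >> h.py <<'E'
def wgrab():
    s=state(); f=grab_frame("wrist"); T=np.eye(4); T[:3,:3]=Rm(s["ee_rot"]); T[:3,3]=s["ee_pos"]
    f["T"]=T@np.array(f["tool_from_camera"]); f["s"]=s; return f
def wz(f,u,v,z):
    F=f["image"].shape[0]/2/np.tan(np.radians(f["fovy"])/2)
    x,y=u-f["cx"],v-f["cy"]; r=np.hypot(x,y)+1e-9; t=r/F
    d=f["T"][:3,:3]@np.array([np.sin(t)*x/r,np.sin(t)*y/r,np.cos(t)]); o=f["T"][:3,3]
    return o+d*(z-o[2])/d[2]
E
python3 - <<'E'
from h import *
import pickle
f=wgrab();pickle.dump(f,open("w1.pkl","wb"))
cv2.imwrite("pics/w1.png",cv2.resize(f["image"],(800,600)));print(f["s"]["ee_pos"],f["s"]["ee_rot"],f["T"],f["fovy"],f["cx"],f["cy"])
E
```

```text
[503.93233095 431.31670343 248.3192888 ] [-1.79947762e+02 -8.84619628e-02  1.68249317e+02] [[ 2.04226514e-01  9.35611663e-01  2.87962407e-01  4.22268485e+02]
 [ 9.78923500e-01 -1.95022625e-01 -6.06214245e-02  4.47021241e+02]
 [-5.58927316e-04  2.94273669e-01 -9.55721034e-01  4.19055087e+02]
 [ 0.00000000e+00  0.00000000e+00  0.00000000e+00  1.00000000e+00]] 65.70646984690485 254.49208199863114 191.28467517525755
```

View pics/w1.png

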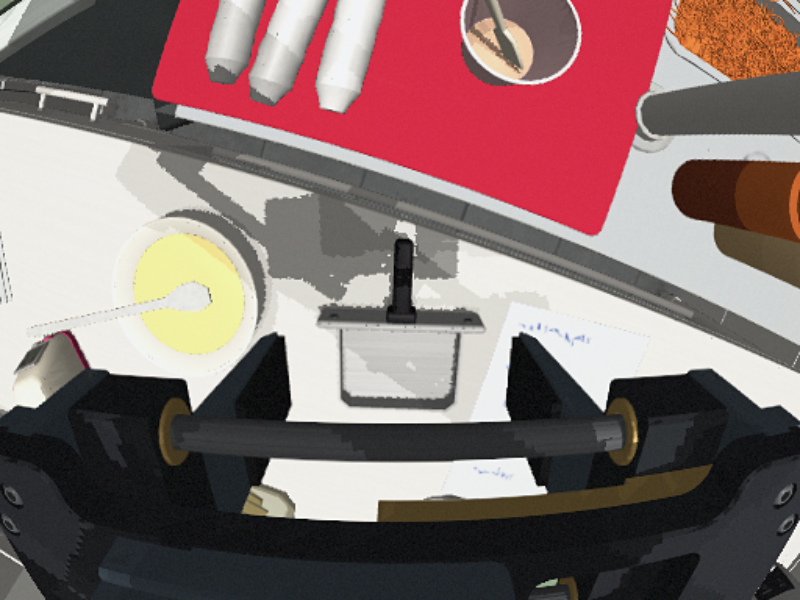

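The wrist view shows the tray clearly. The handle runs from (403,239) to (401,318), the plate's top strip from (318,325) to (485,330), and the pan nose is at row 405. The bowl is to the left, at (190,290).

Run:
```python
from h import *
import pickle
f=pickle.load(open("w1.pkl","rb"));k=.64
def p(u,v,z):return wz(f,u*k,v*k,z)
for n,u,v,z in [("hEnd",403,240,39),("hBase",401,317,39),("plTopL(img)",318,324,41),("plTopR",485,329,41),("plTopL2",318,328,41),("plBotL",320,308,0),("pan nose1",350,407,24),("pan nose2",447,408,24),("pan sideL",341,335,24),("pan sideL'",341,395,24),("pan sideR",459,335,24),("pan sideR'",456,395,24),("bowl",190,290,44)]:
    print(n,p(u,v,z).round(1))
# dark mask handle centroid per row
g=f["image"].max(2)
for r in range(156,204,6):
    c=np.where(g[r,240:275]<70)[0]+240; 
    if len(c): print(r,c.min(),c.max(),wz(f,c.mean(),r,39).round(1), np.linalg.norm(wz(f,c.max()+1,r,39)-wz(f,c.min(),r,39)).round(1))
```

```text
hEnd [487.7 437.7  39. ]
hBase [553.5 422.4  39. ]
plTopL(img) [544.5 350.1  41. ]
plTopR [579.  492.7  41. ]
plTopL2 [548.1 349.1  41. ]
plBotL [542.3 345.7   0. ]
pan nose1 [640.4 353.5  24. ]
pan nose2 [661.  446.5  24. ]
pan sideL [564.7 364.   24. ]
pan sideL' [625.6 348.2  24. ]
pan sideR [586.8 470.1  24. ]
pan sideR' [648.4 457.5  24. ]
bowl [488.9 241.9  44. ]
156 252 263 [490.7 436.5  39. ] 15.6
162 252 263 [498.5 434.9  39. ] 15.6
168 252 263 [506.4 433.3  39. ] 15.7
174 252 263 [514.3 431.6  39. ] 15.8
180 252 263 [522.3 430.   39. ] 15.9
186 251 262 [530.1 427.   39. ] 16.0
192 251 262 [538.3 425.3  39. ] 16.1
198 248 265 [546.6 423.6  39. ] 24.3
```

The widths check out (handle 15.6–16 mm against 16, plate 147 mm against 150). The tray yaw is about -13.2°. I'll grip at tray x ≈ -93, which is world (519,430), with the TCP at z ≈ 13.

Emit:
step_arm(
  steps=[
    [0,0,1.4,-15,2,40,1],
    [0,0,0,0,0,50,1],
    [0,0,0,0,0,45,1],
    [0,0,0,0,0,40,1],
    [0,0,0,0,0,30,1],
    [0,0,0,0,0,20,1],
    [0,0,0,0,0,10,1],
    [0,0,0,0,0,0,1],
  ],
)

```text
time_s: 2.15
ee_pos: [519.0, 430.6, 13.9]
ee_rot: [-180.0, -0.0, 166.9]
force: [-1.0, -0.3, -0.8]
gripper_width: 91.2
gripper_force: 0.0
```

Emit:
step_arm(
  force=50,
  steps=[
    [0,0,0,0,0,0,0],
    [0,0,0,0,0,0,0],
    [0,0,0,0,0,0,0],
    [0,0,0,0,0,0,0],
    [0,0,0,0,0,0,0],
    [0,0,0,0,0,0,0],
    [0,0,0,0,0,0,0],
    [0,0,0,0,0,0,0],
  ],
)

```text
time_s: 3.15
ee_pos: [519.8, 430.3, 13.9]
ee_rot: [180.0, -0.0, 166.9]
force: [-0.1, 0.2, -0.1]
gripper_width: 16.1
gripper_force: 50.0
```

Gripped at 16.1 mm. Now I'll lift it high, clear of the bowl, timer and fries box, and carry it across.

Emit:
step_arm(
  steps=[
    [0,0,0,0,0,-8,0],
    [0,0,0,0,0,-20,0],
    [0,0,0,0,0,-30,0],
    [0,0,0,0,0,-35,0],
    [0,0,0,0,0,-35,0],
    [0,0,0,0,0,-35,0],
    [0,0,0,0,0,-25,0],
    [0,0,0,0,-10,-10,0],
  ],
)

```text
time_s: 4.15
ee_pos: [517.8, 420.9, 213.7]
ee_rot: [179.9, 0.1, 166.9]
force: [-0.6, -0.4, -1.3]
gripper_width: 15.5
gripper_force: 50.0
```

Emit:
step_arm(
  steps=[
    [0,0,0,0,-25,0,0],
    [0,0,0,0,-40,0,0],
    [0,0,0,0,-48,0,0],
    [0,0,0,0,-48,0,0],
    [0,0,0,0,-48,0,0],
    [0,0,0,0,-48,0,0],
    [0,0,0,0,-48,0,0],
    [0,0,0,0,-48,0,0],
  ],
)

```text
time_s: 5.15
ee_pos: [435.4, 74.8, 211.2]
ee_rot: [-179.9, -0.1, 166.9]
force: [0.4, 0.5, -2.5]
gripper_width: 15.6
gripper_force: 50.0
```

Emit:
step_arm(
  steps=[
    [0,0,2,0,-48,0,0],
    [0,0,3,0,-48,0,0],
    [0,0,3,0,-40,0,0],
    [0,0,3,0,-32,0,0],
    [0,0,2,0,-15,0,0],
    [0,0,0,0,0,0,0],
    [0,0,0,0,0,0,0],
    [0,0,0,0,0,0,0],
  ],
)

```text
time_s: 6.15
ee_pos: [384.0, -97.1, 211.8]
ee_rot: [180.0, -0.0, 154.0]
force: [0.5, 0.3, -2.8]
gripper_width: 15.5
gripper_force: 50.0
```

Run:
```python
from h import *
import pickle
f=wgrab();pickle.dump(f,open("w2.pkl","wb"))
cv2.imwrite("pics/w2.png",cv2.resize(f["image"],(800,600)));print(f["s"]["ee_pos"],f["s"]["ee_rot"],f["s"]["force"])
```

```text
[383.98396721 -97.07632489 211.83932949] [ 1.79980121e+02 -1.40477548e-02  1.53955287e+02] [ 0.46700373  0.30936164 -2.84055743]
```

View pics/w2.png

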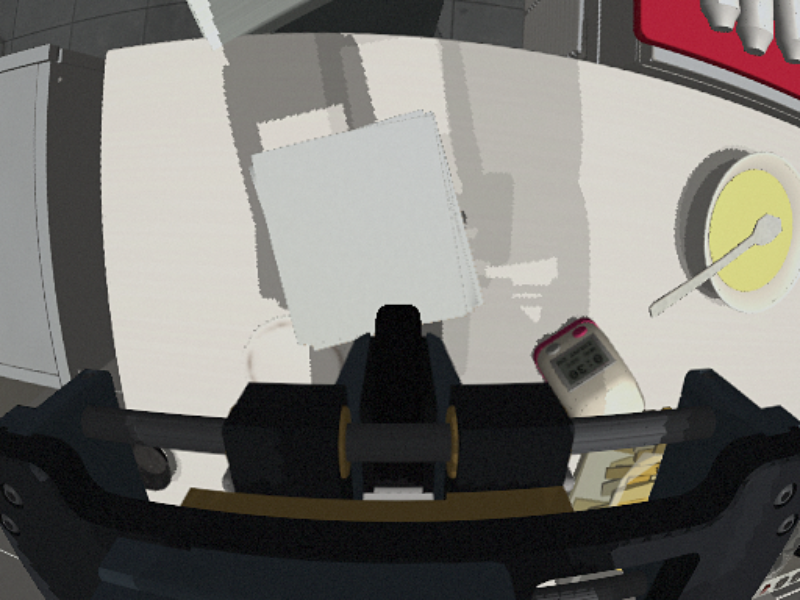

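In this view the gripper body hides everything ahead of it. The napkins span (255,155) to (480,340), the timer is at (590,370), and the grill is out of sight. I'll yaw the tool by 80° so the grill falls on the right side of the picture.

Emit:
step_arm(
  steps=[
    [0,0,0,-25,-25,0,0],
    [0,0,0,-40,-40,0,0],
    [0,0,0,-30,-30,0,0],
    [0,0,6,0,0,0,0],
    [0,0,10,0,0,0,0],
    [0,0,10,0,0,0,0],
    [0,0,10,0,0,0,0],
    [0,0,10,0,0,0,0],
  ],
)

```text
time_s: 7.2
ee_pos: [427.6, -224.5, 211.8]
ee_rot: [180.0, -0.0, 107.6]
force: [0.2, -0.4, -2.7]
gripper_width: 15.9
gripper_force: 50.0
```

Emit:
step_arm(
  steps=[
    [0,0,10,0,0,0,0],
    [0,0,10,0,0,0,0],
    [0,0,10,0,0,0,0],
    [0,0,4,0,0,0,0],
    [0,0,0,0,0,0,0],
    [0,0,0,0,0,0,0],
    [0,0,0,0,0,0,0],
    [0,0,0,0,0,0,0],
  ],
)

```text
time_s: 8.2
ee_pos: [427.2, -225.0, 211.9]
ee_rot: [180.0, -0.0, 73.9]
force: [-0.4, 0.3, -1.5]
gripper_width: 16.0
gripper_force: 50.0
```

Run:
```python
from h import *
import pickle
f=wgrab();pickle.dump(f,open("w3.pkl","wb"))
cv2.imwrite("pics/w3.png",cv2.resize(f["image"],(800,600)));print(f["s"]["ee_pos"],f["s"]["ee_rot"],f["s"]["qpos"])
```

```text
[ 427.15992342 -224.97783957  211.93026697] [ 1.79996261e+02 -7.64916619e-03  7.38785604e+01] [-2.91457035e+01  1.00698411e+01  1.01296160e+02  8.90734422e-03
  6.86320801e+01 -1.30275089e+01]
```

View pics/w3.png

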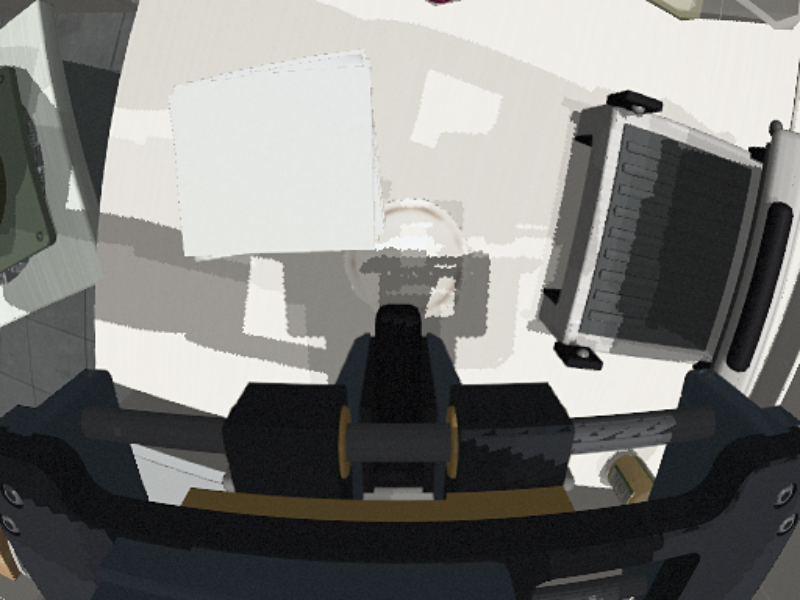

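The grill is now fully visible on the right, with its front face from about (575,112)/(542,320) at the base to (600,115)/(570,340) at the deck. I'll zoom in for exact corners.

Run:
```python
import pickle,cv2
f=pickle.load(open("w3.pkl","rb"))
im=cv2.resize(f["image"][55:240,335:465],None,fx=3.2,fy=3.2,interpolation=cv2.INTER_CUBIC)
cv2.imwrite("pics/w3c.png",im)
```

```text
(no output)
```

View pics/w3c.png

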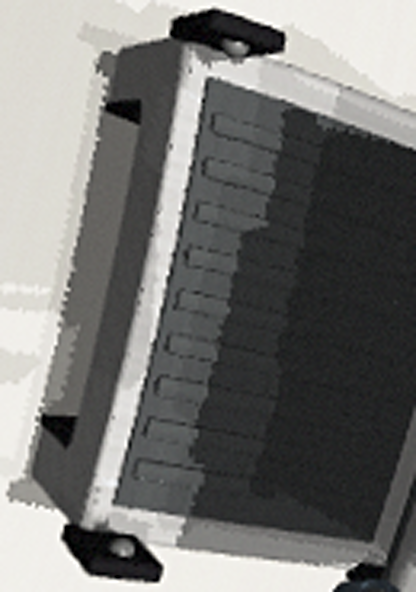

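The crop shows the front face's deck edge from (182,45) to (80,527). The slot's lower corners are at (105,105) and (42,417), its upper corners at (140,122) and (70,445), and the base corner at (32,478).

Run:
```python
from h import *
import pickle
f=pickle.load(open("w3.pkl","rb"))
P={}
for n,u,v,z in [("topL",182,45,70),("topR",80,527,70),("baseL",105,52,0),("baseR",32,478,0),("slL0",105,105,0),("slR0",42,417,0),("slL38",141,123,38),("slR38",70,445,38)]:
    P[n]=wz(f,u/3.2+335,v/3.2+55,z); print(n,P[n].round(1))
for a,b in (("topL","topR"),("baseL","baseR"),("slL0","slR0"),("slL38","slR38")):
    d=P[a]-P[b];print(a,np.linalg.norm(d).round(1),"xyaw",(np.degrees(np.arctan2(d[1],d[0]))-90).round(2),"mid",((P[a]+P[b])/2).round(1))
```

```text
topL [ 609.2 -144.9   70. ]
topR [ 534.8 -307.3   70. ]
baseL [ 608.  -141.5    0. ]
baseR [ 535.4 -313.3    0. ]
slL0 [ 602.2 -163.2    0. ]
slR0 [ 545.1 -287.     0. ]
slL38 [ 600.2 -171.1   38. ]
slR38 [ 545.  -287.6   38. ]
topL 178.6 xyaw -24.61 mid [ 572.  -226.1   70. ]
baseL 186.5 xyaw -22.92 mid [ 571.7 -227.4    0. ]
slL0 136.3 xyaw -24.78 mid [ 573.6 -225.1    0. ]
slL38 128.9 xyaw -25.34 mid [ 572.6 -229.3   38. ]
```

The mouth middle is consistently about (572.5,-227) with grill yaw about -24.7° (slot width 129–136 mm against 132). I'll go to the pre-insert pose: TCP (424,-159), yaw 155.3.

Emit:
step_arm(
  steps=[
    [0,0,0,31,-10.5,0,0],
    [0,0,0,31.5,-10.5,0,0],
    [0,0,-6,0,0,0,0],
    [0,0,-10,0,0,0,0],
    [0,0,-10,0,0,0,0],
    [0,0,-10,0,0,0,0],
    [0,0,-10,0,0,0,0],
    [0,0,-10,0,0,0,0],
  ],
)

```text
time_s: 9.25
ee_pos: [424.2, -159.2, 211.9]
ee_rot: [-180.0, -0.0, 130.2]
force: [0.8, -0.2, -1.6]
gripper_width: 15.4
gripper_force: 50.0
```

Emit:
step_arm(
  steps=[
    [0,0,-10,0,0,0,0],
    [0,0,-10,0,0,0,0],
    [0,0,-5.4,0,0,0,0],
    [0,0,0,0,0,20,0],
    [0,0,0,0,0,30,0],
    [0,0,0,0,0,30,0],
    [0,0,0,0,0,20,0],
    [0,0,0,0,0,0,0],
  ],
)

```text
time_s: 10.25
ee_pos: [423.2, -158.7, 110.8]
ee_rot: [-180.0, -0.2, 155.3]
force: [0.2, -0.3, -1.7]
gripper_width: 15.7
gripper_force: 50.0
```

Run:
```python
from h import *
import pickle
f=pickle.load(open("w3.pkl","rb"))
m=np.array([572.5,-227,0]);x=np.array([.9085,-.4179,0]);y=np.array([.4179,.9085,0])
for u,v in [(378,248),(370,55),(190,258)]:
    p=wz(f,u*.64,v*.64,10)-m;print("napkin bay frame",(p@x).round(),(p@y).round())
s=state();p=s["ee_pos"]-m;print(s["ee_pos"],s["ee_rot"],s["force"],(p@x).round(1),(p@y).round(1))
```

```text
napkin bay frame -150.0 -50.0
napkin bay frame -179.0 105.0
napkin bay frame -313.0 -81.0
[ 423.18071679 -158.74707631  110.78522747] [-179.98819997   -0.21534766  155.2665828 ] [ 0.20761616 -0.31558814 -1.68359357] -164.2 -0.4
```

Emit:
step_arm(
  steps=[
    [0,0,0,-4,0,20,0],
    [0,0,0,-4,0,25,0],
    [0,0,0,0,0,20,0],
    [0,0,0,0,0,15,0],
    [0,0,0,0,0,8,0],
    [0,0,0,0,0,6,0],
    [0,0,0,0,0,4,0],
    [0,0,0,0,0,0,0],
  ],
)

```text
time_s: 11.25
ee_pos: [431.9, -162.6, 14.1]
ee_rot: [180.0, 0.0, 155.3]
force: [0.2, -0.3, -1.1]
gripper_width: 15.5
gripper_force: 50.0
```

Run:
```python
from h import *
import pickle
s=state();print(s["ee_pos"],s["ee_rot"],s["force"],s["torque"])
a=grab_frame("scene");b=grab_frame("side")
A=cv2.resize(a["image"][180:290,215:345],None,fx=3,fy=3,interpolation=2);B=cv2.resize(b["image"][165:275,205:345],None,fx=3,fy=3,interpolation=2)
cv2.imwrite("pics/p.png",cv2.hconcat([A,B[:A.shape[0]]])[:, :800])
```

```text
[ 431.88127245 -162.58100283   14.12413948] [1.79993859e+02 3.37470015e-02 1.55261288e+02] [ 0.19091052 -0.26852997 -1.12433994] [0.0667264  0.10060215 0.03881916]
```

View pics/p.png

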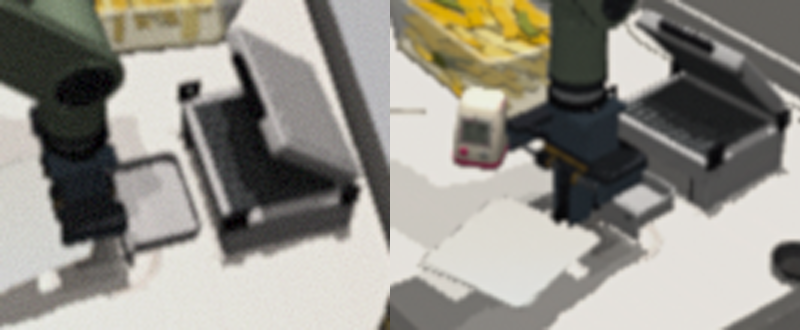

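The tray lies level on the counter, aligned and about 17 mm before the mouth. The lid and bystanders are untouched. I'll push it in in stages and watch the force.

Emit:
step_arm(
  steps=[
    [0,0,0,-5,0,0,0],
    [0,0,0,-5,0,0,0],
    [0,0,0,-5,0,0,0],
    [0,0,0,-5,0,0,0],
    [0,0,0,-5,0,0,0],
    [0,0,0,-5,0,0,0],
    [0,0,0,-5,0,0,0],
    [0,0,0,0,0,0,0],
  ],
)

```text
time_s: 12.35
ee_pos: [463.9, -177.3, 13.9]
ee_rot: [180.0, 0.0, 155.3]
force: [-0.5, -1.1, -1.6]
gripper_width: 15.7
gripper_force: 50.0
```

Emit:
step_arm(
  steps=[
    [0,0,0,-4,0,0,0],
    [0,0,0,-4,0,0,0],
    [0,0,0,-4,0,0,0],
    [0,0,0,-4,0,0,0],
    [0,0,0,-4,0,0,0],
    [0,0,0,0,0,0,0],
    [0,0,0,0,0,0,0],
    [0,0,0,0,0,0,0],
  ],
)

```text
time_s: 13.35
ee_pos: [481.6, -185.5, 13.9]
ee_rot: [180.0, 0.0, 155.3]
force: [-0.2, -0.2, -0.9]
gripper_width: 15.5
gripper_force: 50.0
```

Emit:
step_arm(
  steps=[
    [0,0,0,-6,0,0,0],
    [0,0,0,-6,0,0,0],
    [0,0,0,-6,0,0,0],
    [0,0,0,-6,0,0,0],
    [0,0,0,-6,0,0,0],
    [0,0,0,-6,0,0,0],
    [0,0,0,-6,0,0,0],
    [0,0,0,0,0,0,0],
  ],
)

```text
time_s: 14.35
ee_pos: [520.7, -203.5, 13.9]
ee_rot: [180.0, 0.1, 155.3]
force: [1.0, 0.1, -0.9]
gripper_width: 15.6
gripper_force: 50.0
```

Emit:
step_arm(
  steps=[
    [0,0,0,-2,0,0,0],
    [0,0,0,-2,0,0,0],
    [0,0,0,-2,0,0,0],
    [0,0,0,-1,0,0,0],
    [0,0,0,-1,0,0,0],
    [0,0,0,0,0,0,0],
    [0,0,0,0,0,0,0],
    [0,0,0,0,0,0,0],
  ],
)

```text
time_s: 15.35
ee_pos: [527.2, -206.5, 13.9]
ee_rot: [180.0, 0.0, 155.3]
force: [-0.3, -0.4, -0.4]
gripper_width: 15.4
gripper_force: 50.0
```

Emit:
step_arm(
  steps=[
    [0,0,0,-0.5,0,0,0],
    [0,0,0,-0.5,0,0,0],
    [0,0,0,-0.5,0,0,0],
    [0,0,0,-0.5,0,0,0],
    [0,0,0,-0.5,0,0,0],
    [0,0,0,-0.5,0,0,0],
    [0,0,0,0,0,0,0],
    [0,0,0,0,0,0,0],
  ],
)

```text
time_s: 16.35
ee_pos: [527.5, -206.6, 13.9]
ee_rot: [180.0, -0.3, 155.2]
force: [-7.4, 3.8, 5.4]
gripper_width: 15.5
gripper_force: 50.0
```

Run:
```python
from h import *
s=state();print(s["force"],s["torque"],s["ee_pos"])
```

```text
[-7.35402236  3.77346301  5.39438131] [ 0.40856056  0.80913626 -0.09771784] [ 527.53097968 -206.5806381    13.88527174]
```

Contact is square-on within about 1 mm of the predicted home position. I'll press a touch more, then relax, release and rise.

Emit:
step_arm(
  steps=[
    [0,0,0,-1,0,0,0],
    [0,0,0,-1,0,0,0],
    [0,0,0,0,0,0,0],
    [0,0,0,0,0,0,0],
    [0,0,0,1.5,0,0,0],
    [0,0,0,2,0,0,0],
    [0,0,0,0,0,0,0.2],
    [0,0,0,0,0,0,0.3],
  ],
)

```text
time_s: 17.35
ee_pos: [529.4, -207.6, 14.2]
ee_rot: [180.0, 0.1, 155.3]
force: [-0.5, -1.1, 0.7]
gripper_width: 25.4
gripper_force: 0.0
```

Emit:
step_arm(
  steps=[
    [0,0,0,0,0,0,0.4],
    [0,0,0,0,0,0,0.4],
    [0,0,0,0,0,0,0.4],
    [0,0,0,0,0,-30,0.4],
    [0,0,0,10,0,-40,0.4],
    [0,0,0,20,0,-50,0.4],
    [0,0,0,20,0,-50,0.4],
    [0,0,0,0,0,-20,0.4],
  ],
)

```text
time_s: 18.35
ee_pos: [482.9, -186.1, 207.4]
ee_rot: [180.0, 0.3, 155.3]
force: [0.6, -0.0, 0.8]
gripper_width: 36.3
gripper_force: 0.0
```

Run:
```python
from h import *
import pickle
f=wgrab();pickle.dump(f,open("w4.pkl","wb"))
a=grab_frame("scene");b=grab_frame("side");pickle.dump((a,b),open("f4.pkl","wb"))
print(f["s"]["ee_pos"],f["s"]["force"])
A=cv2.resize(f["image"],(400,300));B=cv2.resize(a["image"][180:290,230:345],(400,300));C=cv2.resize(b["image"][165:245,235:345],(400,300));
cv2.imwrite("pics/q.png",cv2.vconcat([cv2.hconcat([A,B]),cv2.hconcat([C,C*0])]))
```

```text
[ 482.9070129  -186.07152138  207.36247084] [ 0.63969304 -0.02442722  0.77811838]
```

View pics/q.png

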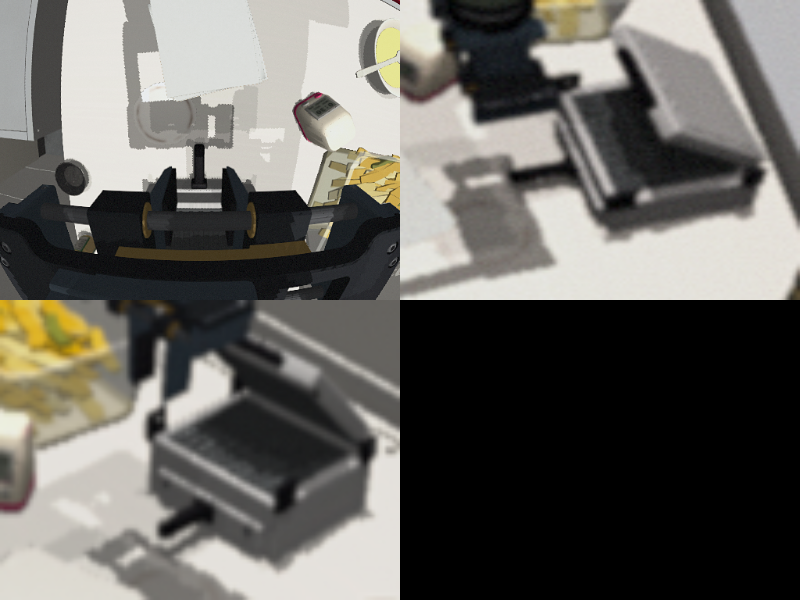

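The tray is flush: only the handle protrudes, with its end at (198,146) in the wrist picture. The lid is still open, with its front edge running from (617,25) to (660,130) in the scene crop. I'll check the tray numerically and estimate the lid angle.

```bash
cat >> h.py <<'E'
m=np.array([572.5,-227,0]);gx=np.array([.9085,-.4179,0]);gy=np.array([.4179,.9085,0]);G=m+80*gx
E
python3 - <<'E'
from h import *
import pickle
f=pickle.load(open("w4.pkl","rb"));a,b=pickle.load(open("f4.pkl","rb"))
img=f["image"].max(2)
for r in range(184,232,8):
    c=np.where(img[r,235:275]<70)[0]+235
    if len(c): p=wz(f,c.mean(),r,39)-m;print(r,c.min(),c.max(),(p@gx).round(1),(p@gy).round(1))
def onplane(fr,u,v,y):
    o,d=ray(fr,u,v);t=(y-(o-G)@gy)/(d@gy);p=o+t*d;q=p-G
    X,Z=q@gx,p[2];dx,dz=70-X,Z-82
    print(u,v,"gx",X.round(),"z",Z.round(),"r",np.hypot(dx,dz).round(),"th",np.degrees(np.arctan2(dz,dx)).round(1))
onplane(a,292.4,189.2,86);onplane(a,304.8,227.7,-86)
onplane(b,235+220/3.636,165+48/3.75,86);onplane(b,235+240/3.636,165+92/3.75,45)
onplane(b,235+320/3.636,165+70/3.75,-86)
onplane(a,230+365/3.478,180+165/2.727,-90)
E
```

```text
184 251 259 -84.9 -0.8
192 248 261 -74.9 -1.4
200 248 260 -64.8 -2.0
208 248 260 -54.5 -2.0
216 248 260 -44.0 -2.0
224 248 260 -33.2 -2.0
292.4 189.2 gx -24.0 z 204.0 r 154.0 th 52.1
304.8 227.7 gx -41.0 z 219.0 r 176.0 th 51.1
295.5060506050605 177.8 gx 20.0 z 142.0 r 78.0 th 50.7
301.006600660066 189.53333333333333 gx 12.0 z 108.0 r 64.0 th 24.1
323.008800880088 183.66666666666666 gx -23.0 z 204.0 r 153.0 th 52.7
334.9453709028177 240.50605060506052 gx 78.0 z 99.0 r 19.0 th 114.9
```

The tray measures within 2 mm laterally and the contact stop matched its home position. The lid is at about 43–52°. Before reaching over the grill I'll check the clearance to the shelf.

Run:
```python
from h import *
import pickle
a,b=pickle.load(open("f0.pkl","rb"));k=.64
def pl(f,p,q):
    o,d=ray(f,p[0]*k,p[1]*k);_,e=ray(f,q[0]*k,q[1]*k);n=np.cross(d,e);return n/np.linalg.norm(n),o
# shelf front edge, lowest visible line in the side view
for pts in [((400,48),(770,143)),((400,25),(770,90))]:
    n1,o1=pl(a,(405,20),(600,560));n2,o2=pl(b,*pts)
    for y in (0,-300):
        A=np.array([n1,n2,[0,1,0]]);print(np.linalg.solve(A,[n1@o1,n2@o2,y]).round())
s=state()
print("bay/gy",(s["ee_pos"]-G)@gx,(s["ee_pos"]-G)@gy,s["ee_pos"],s["ee_rot"],s["qpos"])
```

```text
[676.   0. 712.]
[ 504. -300.  718.]
[655.   0. 765.]
[ 479. -300.  781.]
bay/gy -178.04540353818302 -0.29571874813476406 [ 483.30421937 -186.2964249   204.7841547 ] [1.79990409e+02 1.51027160e-01 1.55260478e+02] [-2.23541946e+01  1.34640623e+01  9.79017590e+01  3.54406308e-03
  6.84828833e+01 -8.76159810e+01]
```

The shelf underside is at about z = 710, so there's ample room. I'll rise, close the fingers, and pass over the lid to grill x ≈ 28.

Emit:
step_arm(
  steps=[
    [0,0,0,0,0,-35,0],
    [0,0,0,0,0,-40,0],
    [0,0,0,-30,0,0,0],
    [0,0,0,-50,0,0,0],
    [0,0,0,-50,0,0,0],
    [0,0,0,-50,0,0,0],
    [0,0,0,-26,0,0,0],
    [0,0,0,0,0,0,0],
  ],
)

```text
time_s: 19.5
ee_pos: [670.7, -272.7, 274.6]
ee_rot: [-180.0, -0.3, 155.3]
force: [-0.4, 0.4, -0.4]
gripper_width: 0.2
gripper_force: 0.0
```

Emit:
step_arm(
  steps=[
    [0,0,0,0,0,20,0],
    [0,0,0,0,0,15,0],
    [0,0,0,0,0,12,0],
    [0,0,0,0,0,10,0],
    [0,0,0,0,0,10,0],
    [0,0,0,0,0,8,0],
    [0,0,0,0,0,6,0],
    [0,0,0,0,0,0,0],
  ],
)

```text
time_s: 20.5
ee_pos: [669.8, -272.3, 197.4]
ee_rot: [180.0, -0.0, 155.3]
force: [0.7, -0.3, -0.2]
gripper_width: 0.6
gripper_force: 0.0
```

Emit:
step_arm(
  steps=[
    [0,0,0,-10,0,7,0],
    [0,0,0,-10,0,7,0],
    [0,0,0,-9,0,8,0],
    [0,0,0,-9,0,8,0],
    [0,0,0,-8,0,9,0],
    [0,0,0,-8,0,9,0],
    [0,0,0,0,0,0,0],
    [0,0,0,0,0,0,0],
  ],
)

```text
time_s: 21.5
ee_pos: [719.0, -294.9, 150.1]
ee_rot: [180.0, 0.0, 155.3]
force: [-0.9, -0.5, 0.4]
gripper_width: 0.2
gripper_force: 0.0
```

Emit:
step_arm(
  steps=[
    [0,0,0,-7,0,9,0],
    [0,0,0,-7,0,9,0],
    [0,0,0,0,0,0,0],
    [0,0,0,0,0,0,0],
    [0,0,0,0,0,0,0],
    [0,0,0,0,0,0,0],
    [0,0,0,0,0,0,0],
    [0,0,0,0,0,0,0],
  ],
)

```text
time_s: 22.5
ee_pos: [731.8, -300.7, 132.1]
ee_rot: [180.0, 0.0, 155.3]
force: [-0.2, -1.2, 0.1]
gripper_width: 0.5
gripper_force: 0.0
```

I had the sign wrong there: tool -x points to the rear. No harm was done and there was no contact. I'll retrace upward and then sweep forward.

Emit:
step_arm(
  steps=[
    [0,0,0,0,0,-30,0],
    [0,0,0,0,0,-35,0],
    [0,0,0,20,0,0,0],
    [0,0,0,30,0,0,0],
    [0,0,0,18,0,0,0],
    [0,0,0,0,0,0,0],
    [0,0,0,0,0,0,0],
    [0,0,0,0,0,0,0],
  ],
)

```text
time_s: 23.5
ee_pos: [670.7, -272.7, 196.6]
ee_rot: [180.0, 0.0, 155.3]
force: [-0.0, -0.0, 0.6]
gripper_width: 0.8
gripper_force: 0.0
```

Emit:
step_arm(
  steps=[
    [0,0,0,10,0,7,0],
    [0,0,0,10,0,7,0],
    [0,0,0,9,0,8,0],
    [0,0,0,9,0,8,0],
    [0,0,0,8,0,9,0],
    [0,0,0,8,0,9,0],
    [0,0,0,0,0,0,0],
    [0,0,0,0,0,0,0],
  ],
)

```text
time_s: 24.5
ee_pos: [621.0, -249.8, 149.0]
ee_rot: [180.0, -0.0, 155.3]
force: [0.0, 0.7, -0.4]
gripper_width: 0.2
gripper_force: 0.0
```

Emit:
step_arm(
  steps=[
    [0,0,0,8,0,10,0],
    [0,0,0,8,0,10,0],
    [0,0,0,6,0,4,0],
    [0,0,0,6,0,4,0],
    [0,0,0,4,0,3,0],
    [0,0,0,4,0,3,0],
    [0,0,0,0,0,0,0],
    [0,0,0,0,0,0,0],
  ],
)

```text
time_s: 25.5
ee_pos: [593.0, -236.8, 118.7]
ee_rot: [180.0, 0.8, 155.3]
force: [4.9, -3.2, 8.5]
gripper_width: 0.5
gripper_force: 4.4
```

Run:
```python
from h import *
s=state();print((s["ee_pos"]-G)@gx,(s["ee_pos"]-G)@gy,s["ee_pos"],s["force"])
```

```text
-57.329158173509185 -0.3516823636457821 [ 592.95015297 -236.79394748  118.70093507] [ 4.92384189 -3.17535788  8.49638647]
```

Contact at the catch, 8.5 N. Now pressing down through it.

Emit:
step_arm(
  steps=[
    [0,0,0,2,0,2,0],
    [0,0,0,2,0,2,0],
    [0,0,0,0,0,2,0],
    [0,0,0,0,0,2,0],
    [0,0,0,0,0,1,0],
    [0,0,0,0,0,1,0],
    [0,0,0,0,0,0,0],
    [0,0,0,0,0,0,0],
  ],
)

```text
time_s: 26.5
ee_pos: [584.1, -232.8, 106.1]
ee_rot: [180.0, -0.0, 155.3]
force: [-2.6, 0.7, 10.3]
gripper_width: 0.5
gripper_force: 5.1
```

The TCP is at z = 106.1, which is the shut height. I'll press slightly more, then lift away and check.

Emit:
step_arm(
  steps=[
    [0,0,0,0,0,1.5,0],
    [0,0,0,0,0,1.5,0],
    [0,0,0,0,0,0,0],
    [0,0,0,0,0,0,0],
    [0,0,0,0,0,-5,0],
    [0,0,0,0,0,-20,0],
    [0,0,0,0,0,-40,0],
    [0,0,0,0,0,-40,0],
  ],
)

```text
time_s: 27.5
ee_pos: [583.6, -232.5, 206.4]
ee_rot: [-180.0, -0.2, 155.3]
force: [0.4, -1.0, 0.1]
gripper_width: 0.5
gripper_force: 0.0
```

Emit:
step_arm(
  steps=[
    [0,0,0,40,0,-30,0],
    [0,0,0,50,0,0,0],
    [0,0,0,50,0,0,0],
    [0,0,0,40,0,0,0],
    [0,0,0,0,0,0,0],
    [0,0,0,0,0,0,0],
    [0,0,0,0,0,0,0],
    [0,0,0,0,0,0,0],
  ],
)

```text
time_s: 28.5
ee_pos: [421.7, -158.0, 236.5]
ee_rot: [180.0, -0.0, 155.3]
force: [0.0, -0.5, -0.3]
gripper_width: 0.3
gripper_force: 0.0
```

Run:
```python
from h import *
s=state();print(s["ee_pos"],s["force"],s["time_s"])
a=grab_frame("scene");b=grab_frame("side")
A=cv2.resize(a["image"][170:320,215:365],(400,400),interpolation=2);B=cv2.resize(b["image"][165:275,235:345],(400,400),interpolation=2)
cv2.imwrite("pics/r.png",cv2.hconcat([A,B]))
```

```text
[ 421.74538269 -157.95275768  236.50735724] [ 0.01317104 -0.5162043  -0.29761929] 28.5
```

View pics/r.png

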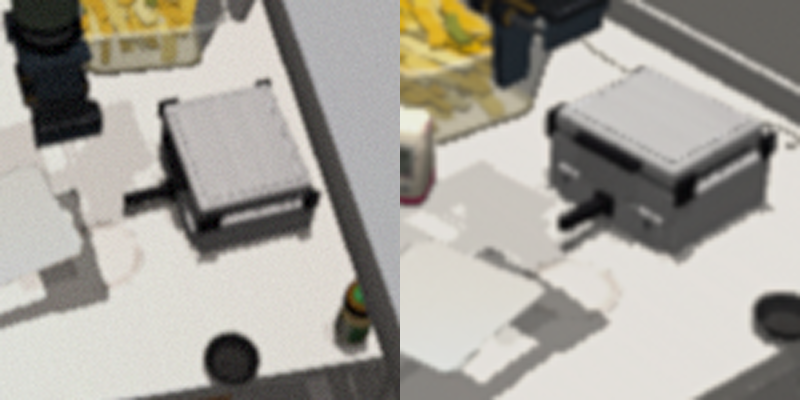

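The lid lies flat and shut, with its front edge at about (560,110)–(680,170) in the right-hand view. The tray is flush, with only the handle showing at (585,212), and the arm is clear, so I'm handing in.

```bash
python3 -c "
from workcell import *
print(job_done())"
```

```text
the job is handed in; nothing more can be done
None
```

I slid the tray home flush with the grill's face, pressed the lid shut past its catch, left the timer, jar and dish alone, and handed the job in at about 28.6 s; no verdict came back, but the last pictures show the tray flush and the lid flat.

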